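Clear the coffee mill and take off its filler cap

TASK

Turn the hand crank of the red coffee mill at least two full turns clockwise (seen from above) to clear the last beans. Then take off its black filler cap: it is a quarter-turn cap and nobody remembers which way it unscrews, so try one way and, if it stops dead, do not force it but turn it the other way. Lift it straight off and finish while still holding it upright in the gripper, about 10 cm above its seat and touching nothing else; leave the other things on the worktop where they are.

Things in the scene. Friction and masses are not known exactly. Their poses are not given: they have to be found in the camera images.
- mill: Coffee mill with a red housing (84 x 265 mm, 70 mm high) on a wooden base board of 130 (x) x 320 (y) mm, fixed to the worktop. Origin: centre of the underside, z up. The crank stands at its +y end (axis at y +95 mm), the filler neck and cap at its -y end (axis at y -85 mm); drawer front on its -x side.
- crank (a joint): Angle of the crank in rad about its upright axis; grows as the crank turns clockwise seen from above, 6.28 a turn; starts somewhere between 0 and 1. Turning it takes about 0.1 N m (2 N at the knob). It stays where it is left.
- crank_axis (a point): Point on the upright crank axis, fixed on the mill, 131 mm above the worktop, level with the middle of the crank knob.
- crank_knob (a point): Middle of the upright dark wooden knob on the crank arm, 131 mm above the worktop: 22 mm in diameter, 41 mm high (110 to 151 mm). It spins freely on the arm, so it can be led round in a fixed grasp, on a circle of 55 mm radius about the crank axis. The steel crank arm below it has its top at 108 mm.
- cap_seat (a point): Point on the axis of the filler neck, fixed on the mill, 125 mm above the worktop, where the underside of the cap sits; axes as the mill's. A steel collar round it, 6 mm deep, holds the disc with about 1.5 mm of play. The cap lifts straight off when its bar is turned 70 to 100 degrees from the mill's x axis; it stops at about 105; 80 to 85 degrees from the start is right.
- cap_grip (a point): Middle of the cap's upright grip bar: 56 mm long (point x), 12 mm thick (point y), 31 mm high (139 to 170 mm above the worktop while on); point z up the cap's axis. It starts locked, the bar within 0.1 rad of the mill's x axis. The way it unscrews differs and cannot be seen: the wrong way it stops dead within 0.3 rad (do not load the stop above 2 N m); the right way it turns easily, without rising.
- spice_jar: Bystander: glass spice jar with green lid, 46 mm across, 106 mm high. Origin: centre of the underside. Leave alone.
- jam_jar: Bystander: jam jar with grey lid, 62 mm across, 86 mm high. Origin: centre of the underside. Leave alone.
- mug: Bystander: white mug, 92x127x95 mm. Origin: centre of the underside. Leave alone.
- garlic: Bystander: garlic bulb, 56 mm. Origin: centre of the underside. Leave alone.
- tuna_tin: Bystander: flat tin, 86 mm across, 40 mm high. Origin: centre of the underside. Leave alone.
- cap: Black filler cap, about 140 g: disc 68 mm across, 14 mm thick, with a grip bar on top (see cap_grip); below it hangs a steel stem 18 mm long with a 44 mm crossbar that locks in the neck, clear of the neck once lifted 30 mm. Origin on its axis at the underside of the disc, axes as those of cap_grip.

How it is judged:
On the way, in this order (a step that is already met when the one before it is completed fails the run):
1. the crank has been turned two full turns clockwise (value of joint crank above 12.2 rad), for 0.1 s.
2. the cap is unscrewed and lifted off its neck (z of cap_grip in the frame of cap_seat above 0.071 m), for 0.2 s.
At the end, for the whole second after the job is handed in: The cap is held still in the gripper's fingers, its underside at least 6 cm above its seat (about 10 cm is asked), upright within 20 degrees, touching nothing but the fingers, and the crank has been turned its two turns (reads over 12.2 rad) (z of cap_grip in the frame of cap_seat above 0.091 m and angle between cap_grip's own z axis and vertical below 0.35 rad and contact force between the fingers and cap above 1 N and linear speed of cap below 0.03 m/s and contact force between cap and mill below 0.05 N and contact force between cap and spice_jar below 0.05 N and contact force between cap and jam_jar below 0.05 N and contact force between cap and mug below 0.05 N and contact force between cap and garlic below 0.05 N and contact force between cap and tuna_tin below 0.05 N and value of joint crank above 12.2 rad); the arm keeps its last pose, push and grip.
It fails at once if the cap is forced: it bears on the mill with more than 150 N (contact force between cap and mill above 150 N).
It fails at once if another thing on the worktop is knocked or moved more than 3 cm (distance of any of spice_jar, jam_jar, mug, garlic, tuna_tin from where it was at the start of the episode above 0.03 m).
It also fails if it takes over 72 s, if anything falls off the work surface, if the arm or the gripper's body presses on something with over 40 N, if the wrist force passes 120 N, or if a joint passes its speed limit or range.

ROBOT

A 7-joint arm with a two-finger parallel gripper is mounted at the origin on a cart in front of the work surface, level with it; the furniture and walls round the work are solid. World frame = base frame: x ahead of the robot, y to its left, z up, the work surface at z = 0. Lengths are in m, angles in rad, forces in N, time in s.
With the tool pointing down it reaches from about 0.425 to 0.925 m from the base axis. Payload 6.8 kg.
Tool frame: the origin (TCP) lies midway between the tips of the shut fingers; the grasp point (between the pads) lies 19 mm behind it; z points along the fingers, y is the line along which they close (so a half turn about z gives the same grasp; the last joint's range is limited). The gripper opens to 85 mm and grips with 20 to 120 N. Pads are 22 mm wide; open, the fingers measure 114 mm over their backs; the gripper's body (76 mm by 85 mm) begins 54 mm behind the grasp point. The pads swing forward as they close: fully open they stand 13 mm farther back than shut.
Start: joints at [-0.108, 0.477, 0.022, 1.555, -0.011, 1.109, -0.083], TCP at [0.675, 0, 0.231] pointing down, gripper open.
Joint ranges: [-2.96, 2.96], [-0.34, 2.1], [-1.41, 1.46], [0.24, 2.44], [-1.37, 4.51], [0.17, 1.92], [-2.96, 2.96]. Speed limits (rad/s): [2.39, 2.39, 3.14, 3.14, 3.14, 3.14, 3.14].

INTERFACE

Orientations are given as a unit quaternion [w, x, y, z].
In Python, from station import bot, imaging gives the robot as it stands.
- The arm moves only by the tool move_arm, never from a script. Its argument "commands" is a list that holds one entry, the list of rows, each a list of 7 numbers: the shift along the tool's x, y, z in m, then the turn, a rotation vector about the tool's x, y, z in degrees, then the finger opening in m, from 0 to 0.0854. In form: [[[x, y, z, rx, ry, rz, grip], ...]]. A call has 1 to 20 rows; each row shifts and turns the commanded pose from where the row before left it, along the tool's axes as they then stand; what a row does not reach is not made up. A row lasts 1/8 s, in which the tool goes at most 62.5 mm and 10.7 degrees, less where a joint would pass 70% of its speed; a pose out of reach is approached as far as the arm can. A call is refused whole if a number of a shift passes 0.0625 or a number of a turn 10.7, either way. A call with a gripper value outside its range is refused whole. The fingers move at their own pace and stop on an object; "squeeze" is the grip in N (left out, the last holds). Time passes only in rows, so rows that do not move let the fingers close. It gives the time, the measured TCP pose, the force, the opening and the grip force at its end, in the units of the state.
- bot.get_obs(): the state, without advancing time (a new reading comes with each control period).
- imaging.read_camera(name): name is "scene" or "side" or "wrist"; returns the picture (400x640x3 uint8, red, green, blue); there is no depth.
- imaging.calibration(name): a dict with "intrinsics" (3x3 intrinsics, pixels), "extrinsics" (4x4, takes a point from camera to world coordinates); the wrist camera has in their place "mount" (4x4, takes a point from camera to tool coordinates, whose origin is the TCP and whose axes are the flange's). Camera axes: x right, y down, z forward; pixel columns grow to the right and rows downward; lengths in m; the calibration is good to about 2 mm. A picture is of the moment at which its call begins: read the wrist's pose just before it. calibration takes no time and is no camera call.
- bot.hand_in(): hands the job in; it is judged then, once.
The state is a dict: "t": time; "q": joint angles; "joint_vel": joint speeds; "joint_torque": joint torques, N m; "eef_pos": TCP position; "tool_rot": TCP orientation; "contact_force": force on the tool from outside, world axes, zero at the start; "torque": the same for the moment, N m; "gripper_width": opening from 0.0 (shut) to 1.0 (fully open); "grasp_force": force on a finger pad.
Only numpy, scipy, OpenCV 4.12 (cv2) and the standard library are available. Lean on these libraries where they do the work, as an engineer would, in place of code of your own. Each camera call takes 0.05 s, during which the arm holds its last target. There are 200 camera calls.

## Working session

There is one attempt and no reset: what is moved stays moved. The work goes in short steps, Python scripts to look and compute and a tool call to move; the robot and the scene stay as the last step left them, time stands still between calls to the robot, and variables do not carry over. Pictures are saved under pics/ and viewed, at most 10 in all, crops included, and the job is handed in when it is done.

Besides the shell and the picture viewer there is one more tool, called after "Request:" in YAML: its name, and indented under it one key for each argument. move_arm: Moves the arm, as the interface text tells. Its arguments: {"type":"object","properties":{"commands":{"type":"array","items":{"type":"array","items":{"type":"array","items":{"type":"number"}}}},"squeeze":{"type":"number"}},"required":["commands"]}

```bash
mkdir -p pics; python3 - <<'E'
from station import bot, imaging
import cv2,numpy as np
o=bot.get_obs();print({k:np.round(o[k],3).tolist() for k in o})
for n in ("scene","side","wrist"):
    im=imaging.read_camera(n);cv2.imwrite(f"pics/{n}0.png",im[:,:,::-1])
    c=imaging.calibration(n);print(n,{k:np.round(c[k],4).tolist() for k in c})
E
```

```text
{'t': 0.0, 'q': [-0.108, 0.478, 0.022, 1.556, -0.012, 1.109, -0.083], 'joint_vel': [-0.001, 0.001, 0.001, -0.0, -0.002, 0.0, 0.001], 'joint_torque': [-0.001, -59.644, 1.608, -28.119, 0.012, 0.009, 0.0], 'eef_pos': [0.674, -0.0, 0.23], 'tool_rot': [-0.001, 0.707, 0.707, -0.001], 'contact_force': [-1.182, 0.103, -0.239], 'torque': [0.021, -0.014, 0.034], 'grasp_force': 0.0, 'gripper_width': 1.004}
scene {'intrinsics': [[504.7646, 0.0, 314.8508], [0.0, 504.7646, 191.7278], [0.0, 0.0, 1.0]], 'extrinsics': [[0.5504, -0.6227, 0.5562, -0.3623], [-0.8348, -0.4235, 0.3519, -0.6364], [0.0164, -0.658, -0.7529, 1.4259], [0.0, 0.0, 0.0, 1.0]]}
side {'intrinsics': [[487.7853, 0.0, 323.2621], [0.0, 487.7853, 197.9462], [0.0, 0.0, 1.0]], 'extrinsics': [[-0.1413, -0.7824, 0.6065, -0.3147], [-0.9899, 0.1057, -0.0942, 0.1599], [0.0096, -0.6137, -0.7895, 1.3199], [0.0, 0.0, 0.0, 1.0]]}
wrist {'intrinsics': [[325.9941, 0.0, 309.5252], [0.0, 325.9941, 197.6293], [0.0, 0.0, 1.0]], 'mount': [[0.0004, -0.9561, -0.2929, 0.0749], [1.0, 0.0002, 0.0007, -0.0001], [-0.0006, -0.2929, 0.9561, -0.1431], [0.0, 0.0, 0.0, 1.0]]}
```

View pics/scene0.png

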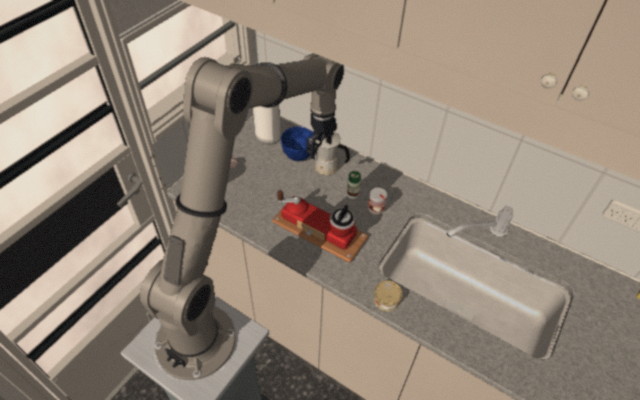

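View pics/side0.png

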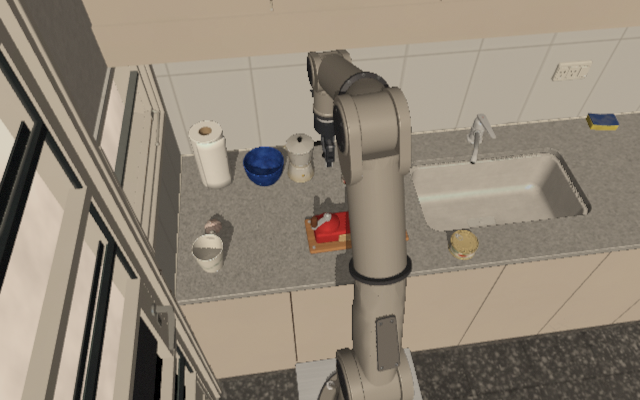

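View pics/wrist0.png

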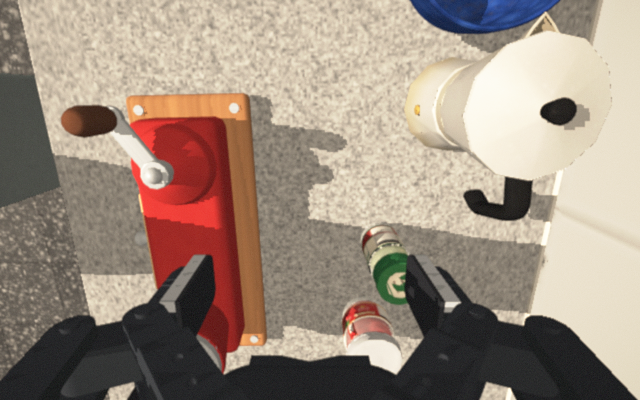

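The scene view shows the mill with its crank at (290,197) and its cap at (343,215), and the mug sits hidden at the upper left. The wrist view shows the knob at (90,120), the hub nut at (155,174), and board screws at (138,110), (234,107) and (254,339). The cap is hidden below the fingers.

```bash
cat > h.py <<'E'
from station import bot, imaging
import cv2,numpy as np
from scipy.spatial.transform import Rotation as R
def wpose(o):
    T=np.eye(4);w,x,y,z=o["tool_rot"];T[:3,:3]=R.from_quat([x,y,z,w]).as_matrix();T[:3,3]=o["eef_pos"];return T
def ray(name,px,z,T=None):
    c=imaging.calibration(name);E=T@c["mount"] if name=="wrist" else c["extrinsics"]
    d=E[:3,:3]@np.linalg.solve(c["intrinsics"],[px[0],px[1],1]);p=E[:3,3]
    return (p+d*(z-p[2])/d[2])[:3]
def snap(n,f):
    o=bot.get_obs();im=imaging.read_camera(n);cv2.imwrite(f"pics/{f}.png",im[:,:,::-1]);return wpose(o),im
E
python3 - <<'E'
from h import *
T=wpose(bot.get_obs())
for n,p,z in [("knob",(90,120),.131),("nut",(155,174),.115),("s1",(138,110),.02),("s2",(234,107),.02),("s3",(254,339),.02)]:
    print(n,ray("wrist",p,z,T).round(3))
print("cap scene",ray("scene",(343,213),.155).round(3),"knob",ray("scene",(279,194),.131).round(3))
im=cv2.imread("pics/scene0.png");cv2.imwrite("pics/crop.png",cv2.resize(im[150:270,230:400],None,fx=4,fy=4,interpolation=cv2.INTER_CUBIC))
E
```

```text
knob [0.515 0.059 0.131]
nut [0.549 0.016 0.115]
s1 [0.494 0.063 0.02 ]
s2 [0.595 0.066 0.02 ]
s3 [ 0.602 -0.227  0.02 ]
cap scene [ 0.552 -0.168  0.155] knob [0.518 0.064 0.131]
```

View pics/crop.png

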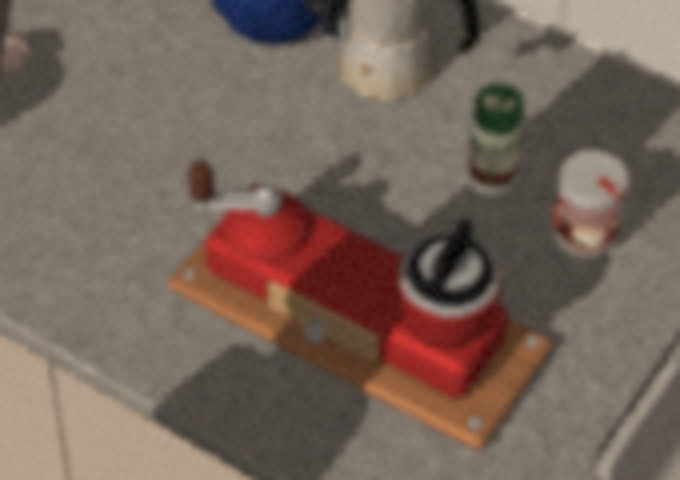

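The crop shows the cap's bar near the mill's x axis. The hub-to-knob distance measures 55 mm, as it should, and the cap agrees between the two views at about (0.551, -0.167). Moving above the knob.

Request:
move_arm:
  commands:
    - [[0.01, -0.026, 0.004, 0, 0, 0, 0.06], [0.01, -0.026, 0.004, 0, 0, 0, 0.06], [0.01, -0.027, 0.005, 0, 0, 0, 0.06], [0.01, -0.027, 0.005, 0, 0, 0, 0.06], [0.01, -0.027, 0.005, 0, 0, 0, 0.06], [0.01, -0.027, 0.005, 0, 0, 0, 0.06], [0, 0, 0, 0, 0, 0, 0.06], [0, 0, 0, 0, 0, 0, 0.06]]

```text
t: 1.15
eef_pos: [0.5157, 0.0598, 0.2036]
tool_rot: [0.0, 0.707, 0.707, 0.0]
contact_force: [0.1, -0.7, -0.2]
gripper_width: 0.699
grasp_force: 0.0
```

```bash
python3 - <<'E'
from h import *
T,im=snap("wrist","w1");print(T[:3].round(4))
c=imaging.calibration("wrist")
def proj(P):
    p=np.linalg.inv(T@c["mount"])@[*P,1];u=c["intrinsics"]@p[:3];return (u[:2]/u[2]).round(0)
print(proj((.515,.06,.131)),proj((.515,.06,.151)),proj((.547,.014,.131)))
E
```

```text
[[ 2.000e-04  1.000e+00  9.000e-04  5.157e-01]
 [ 1.000e+00 -2.000e-04 -0.000e+00  5.980e-02]
 [-0.000e+00  9.000e-04 -1.000e+00  2.036e-01]]
[308. 209.] [308. 220.] [352. 268.]
```

View pics/w1.png

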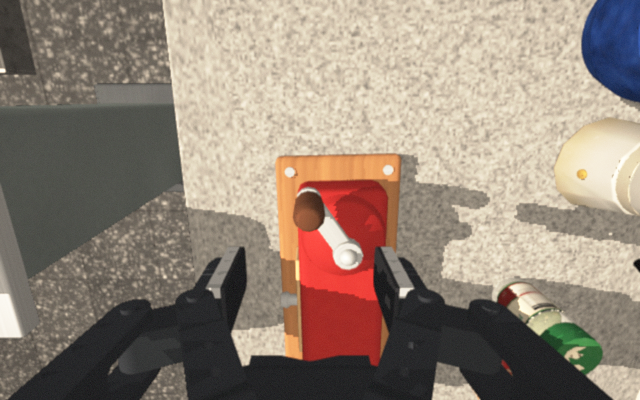

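The knob at (309,210) matches my prediction, so I'll descend and grip.

Request:
move_arm:
  commands:
    - [[0, 0, 0.022, 0, 0, 0, 0.06], [0, 0, 0.022, 0, 0, 0, 0.06], [0, 0, 0.022, 0, 0, 0, 0.06], [0, 0, 0.02, 0, 0, 0, 0.06], [0, 0, 0, 0, 0, 0, 0.06], [0, 0, 0, 0, 0, 0, 0.01], [0, 0, 0, 0, 0, 0, 0.01], [0, 0, 0, 0, 0, 0, 0.01], [0, 0, 0, 0, 0, 0, 0.01], [0, 0, 0, 0, 0, 0, 0.01]]
  squeeze: 25

```text
t: 2.45
eef_pos: [0.5158, 0.0602, 0.1182]
tool_rot: [0.0, 0.707, 0.707, 0.001]
contact_force: [-0.6, 0.7, 5.7]
gripper_width: 0.243
grasp_force: 26.2
```

```bash
cat > circ.py <<'E'
# rows round the crank axis, clockwise from above; tool x = world y, tool y = world x
from h import *
c=np.array([.547,.014]);p=np.array(bot.get_obs()["eef_pos"][:2])-c
a=np.arctan2(p[1],p[0]);print(np.hypot(*p).round(4),a)
A=a-np.arange(0,21)*np.radians(18);P=c+.055*np.c_[np.cos(A),np.sin(A)]
D=np.diff(P,axis=0);print([[round(d[1],4),round(d[0],4)] for d in D])
E
python3 circ.py
```

```text
0.0557 2.16561654966334
[[np.float64(0.0073), np.float64(0.0156)], [np.float64(0.0021), np.float64(0.0171)], [np.float64(-0.0033), np.float64(0.0169)], [np.float64(-0.0083), np.float64(0.0151)], [np.float64(-0.0126), np.float64(0.0118)], [np.float64(-0.0156), np.float64(0.0073)], [np.float64(-0.0171), np.float64(0.0021)], [np.float64(-0.0169), np.float64(-0.0033)], [np.float64(-0.0151), np.float64(-0.0083)], [np.float64(-0.0118), np.float64(-0.0126)], [np.float64(-0.0073), np.float64(-0.0156)], [np.float64(-0.0021), np.float64(-0.0171)], [np.float64(0.0033), np.float64(-0.0169)], [np.float64(0.0083), np.float64(-0.0151)], [np.float64(0.0126), np.float64(-0.0118)], [np.float64(0.0156), np.float64(-0.0073)], [np.float64(0.0171), np.float64(-0.0021)], [np.float64(0.0169), np.float64(0.0033)], [np.float64(0.0151), np.float64(0.0083)], [np.float64(0.0118), np.float64(0.0126)]]
```

Request:
move_arm:
  commands:
    - [[0.0073, 0.0156, 0, 0, 0, 0, 0.01], [0.0021, 0.0171, 0, 0, 0, 0, 0.01], [-0.0033, 0.0169, 0, 0, 0, 0, 0.01], [-0.0083, 0.0151, 0, 0, 0, 0, 0.01], [-0.0126, 0.0118, 0, 0, 0, 0, 0.01]]

```text
t: 3.08
eef_pos: [0.592, 0.0455, 0.1181]
tool_rot: [-0.0, 0.707, 0.707, 0.0]
contact_force: [-5.1, -0.7, 8.3]
gripper_width: 0.244
grasp_force: 26.5
```

Low forces, so the circle fits. Continuing.

Request:
move_arm:
  commands:
    - [[-0.0156, 0.0073, 0, 0, 0, 0, 0.01], [-0.0171, 0.0021, 0, 0, 0, 0, 0.01], [-0.0169, -0.0033, 0, 0, 0, 0, 0.01], [-0.0151, -0.0083, 0, 0, 0, 0, 0.01], [-0.0118, -0.0126, 0, 0, 0, 0, 0.01], [-0.0073, -0.0156, 0, 0, 0, 0, 0.01], [-0.0021, -0.0171, 0, 0, 0, 0, 0.01], [0.0033, -0.0169, 0, 0, 0, 0, 0.01], [0.0083, -0.0151, 0, 0, 0, 0, 0.01], [0.0126, -0.0118, 0, 0, 0, 0, 0.01], [0.0156, -0.0073, 0, 0, 0, 0, 0.01], [0.0171, -0.0021, 0, 0, 0, 0, 0.01], [0.0169, 0.0033, 0, 0, 0, 0, 0.01], [0.0151, 0.0083, 0, 0, 0, 0, 0.01], [0.0118, 0.0126, 0, 0, 0, 0, 0.01]]

```text
t: 4.95
eef_pos: [0.5152, 0.06, 0.1181]
tool_rot: [0.001, 0.707, 0.707, -0.0]
contact_force: [1.9, -6.5, 7.9]
gripper_width: 0.242
grasp_force: 26.4
```

Request:
move_arm:
  commands:
    - [[0.0073, 0.0156, 0, 0, 0, 0, 0.01], [0.0021, 0.0171, 0, 0, 0, 0, 0.01], [-0.0033, 0.0169, 0, 0, 0, 0, 0.01], [-0.0083, 0.0151, 0, 0, 0, 0, 0.01], [-0.0126, 0.0118, 0, 0, 0, 0, 0.01], [-0.0156, 0.0073, 0, 0, 0, 0, 0.01], [-0.0171, 0.0021, 0, 0, 0, 0, 0.01], [-0.0169, -0.0033, 0, 0, 0, 0, 0.01], [-0.0151, -0.0083, 0, 0, 0, 0, 0.01], [-0.0118, -0.0126, 0, 0, 0, 0, 0.01], [-0.0073, -0.0156, 0, 0, 0, 0, 0.01], [-0.0021, -0.0171, 0, 0, 0, 0, 0.01], [0.0033, -0.0169, 0, 0, 0, 0, 0.01], [0.0083, -0.0151, 0, 0, 0, 0, 0.01], [0.0126, -0.0118, 0, 0, 0, 0, 0.01], [0.0156, -0.0073, 0, 0, 0, 0, 0.01], [0.0171, -0.0021, 0, 0, 0, 0, 0.01], [0.0169, 0.0033, 0, 0, 0, 0, 0.01], [0.0151, 0.0083, 0, 0, 0, 0, 0.01], [0.0118, 0.0126, 0, 0, 0, 0, 0.01]]

```text
t: 7.45
eef_pos: [0.5152, 0.06, 0.118]
tool_rot: [0.001, 0.707, 0.707, -0.0]
contact_force: [1.7, -5.0, 7.9]
gripper_width: 0.245
grasp_force: 26.4
```

Request:
move_arm:
  commands:
    - [[0.0073, 0.0156, 0, 0, 0, 0, 0.01], [0.0021, 0.0171, 0, 0, 0, 0, 0.01], [-0.0033, 0.0169, 0, 0, 0, 0, 0.01], [-0.0083, 0.0151, 0, 0, 0, 0, 0.01], [0, 0, 0, 0, 0, 0, 0.01], [0, 0, 0, 0, 0, 0, 0.01]]

```text
t: 8.2
eef_pos: [0.5806, 0.0575, 0.1181]
tool_rot: [0.001, 0.707, 0.707, 0.001]
contact_force: [0.7, -1.3, 7.6]
gripper_width: 0.245
grasp_force: 26.3
```

Two turns and more are done (about 13.8 rad). Release, rise and go above the cap.

Request:
move_arm:
  commands:
    - [[0, 0, 0, 0, 0, 0, 0.06], [0, 0, 0, 0, 0, 0, 0.06], [0, 0, 0, 0, 0, 0, 0.06], [0, 0, -0.03, 0, 0, 0, 0.06], [0, 0, -0.035, 0, 0, 0, 0.06], [0, 0, -0.035, 0, 0, 0, 0.06], [0, 0, -0.032, 0, 0, 0, 0.06], [-0.028, -0.0037, 0, 0, 0, 0, 0.05], [-0.028, -0.0037, 0, 0, 0, 0, 0.05], [-0.028, -0.0037, 0, 0, 0, 0, 0.05], [-0.028, -0.0037, 0, 0, 0, 0, 0.05], [-0.028, -0.0037, 0, 0, 0, 0, 0.05], [-0.028, -0.0037, 0, 0, 0, 0, 0.05], [-0.028, -0.0037, 0, 0, 0, 0, 0.05], [-0.028, -0.0037, 0, 0, 0, 0, 0.05], [0, 0, 0, 0, 0, 0, 0.05], [0, 0, 0, 0, 0, 0, 0.05]]

```text
t: 10.32
eef_pos: [0.5501, -0.1652, 0.249]
tool_rot: [-0.0, 0.707, 0.707, 0.0]
contact_force: [-0.3, 0.4, 0.4]
gripper_width: 0.584
grasp_force: 0.0
```

```bash
python3 - <<'E'
from h import *
T,im=snap("wrist","w2");print(T[:3,3].round(4),np.round(bot.get_obs()["q"],3).tolist())
E
```

```text
[ 0.5501 -0.1652  0.249 ] [0.128, 0.295, 0.068, 1.785, -0.023, 1.063, 0.206]
```

View pics/w2.png

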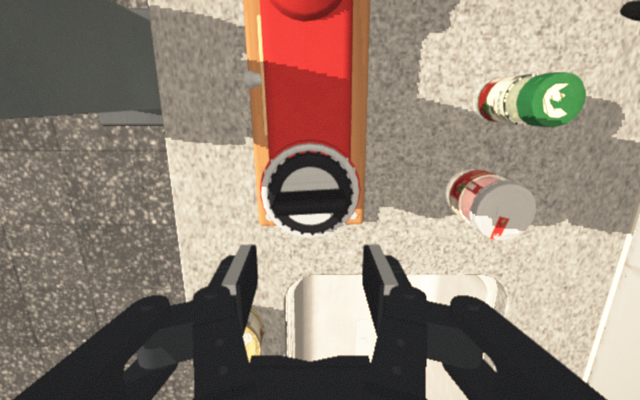

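The cap's disc is centred near (311,193), and the bar runs from about (273,203) to (347,201).

```bash
python3 - <<'E'
from h import *
T=wpose(bot.get_obs());im=cv2.imread("pics/w2.png")
c=imaging.calibration("wrist")
m=(im.max(2)<75).astype(np.uint8);m[:,:255]=0;m[:,365:]=0;m[:140]=0;m[242:]=0
pts=np.argwhere(m)[:,::-1].astype(np.float32)
(e,ax,an)=cv2.minEnclosingCircle(pts)+(0,);print("disc circle",e,ax,"->",ray("wrist",e,.137,T).round(4), "radius m",(ax*np.linalg.norm(ray("wrist",(e[0]+1,e[1]),.137,T)-ray("wrist",e,.137,T))).round(4))
b=[]
for u in range(290,333,4):
    r=np.where(m[180:218,u])[0]+180;b.append((u,r.min(),r.max()))
print(b)
bb=np.array([(u,hi) for u,lo,hi in b]);k=np.polyfit(bb[:,0],bb[:,1],1);tt=np.array([(u,lo) for u,lo,hi in b]);k2=np.polyfit(tt[:,0],tt[:,1],1)
for k_,z in((k,.170),(k2,.139)):
    P=[ray("wrist",(u,np.polyval(k_,u)),z,T) for u in(285,340)];d=P[1]-P[0];print(np.round(P,4).tolist(),"yaw",np.degrees(np.arctan2(d[1],d[0])))
E
```

```text
disc circle (309.8021545410156, 193.0248260498047) 42.38838195800781 -> [ 0.5505 -0.164   0.137 ] radius m 0.0346
[(290, np.int64(192), np.int64(213)), (294, np.int64(192), np.int64(213)), (298, np.int64(191), np.int64(213)), (302, np.int64(191), np.int64(213)), (306, np.int64(191), np.int64(213)), (310, np.int64(191), np.int64(213)), (314, np.int64(191), np.int64(212)), (318, np.int64(190), np.int64(212)), (322, np.int64(190), np.int64(212)), (326, np.int64(190), np.int64(212)), (330, np.int64(190), np.int64(212))]
[[0.5326, -0.1698, 0.17], [0.5723, -0.1683, 0.17]] yaw 2.1777219993428365
[[0.5305, -0.1627, 0.139], [0.5748, -0.1602, 0.139]] yaw 3.2173694000710733
```

Centre (0.5505, -0.165), bar yaw about +2.5°. I'll rotate the gripper −92.5°, which leaves joint 7 room both ways, then check before descending.

Request:
move_arm:
  commands:
    - [[0, 0, 0, 0, 0, -10.3, 0.05], [0, 0, 0, 0, 0, -10.3, 0.05], [0, 0, 0, 0, 0, -10.3, 0.05], [0, 0, 0, 0, 0, -10.3, 0.05], [0, 0, 0, 0, 0, -10.3, 0.05], [0, 0, 0, 0, 0, -10.3, 0.05], [0, 0, 0, 0, 0, -10.3, 0.05], [0, 0, 0, 0, 0, -10.3, 0.05], [0, 0, 0, 0, 0, -10.1, 0.05], [0, 0, 0.02, 0, 0, 0, 0.05], [0, 0, 0.02, 0, 0, 0, 0.05], [0, 0, 0, 0, 0, 0, 0.05], [0, 0, 0, 0, 0, 0, 0.05]]

```text
t: 12.0
eef_pos: [0.5507, -0.1655, 0.21]
tool_rot: [0.0, -0.022, 1.0, 0.0]
contact_force: [-0.6, -0.3, 0.1]
gripper_width: 0.586
grasp_force: 0.0
```

```bash
python3 - <<'E'
from h import *
T,im=snap("wrist","w3");print(T[:3].round(4),np.round(bot.get_obs()["q"],3).tolist())
c=imaging.calibration("wrist")
for P in [(.5505,-.165,.170),(.5505,-.165,.139),(.5225,-.166,.17),(.5785,-.164,.17)]:
    p=np.linalg.inv(T@c["mount"])@[*P,1];u=c["intrinsics"]@p[:3];print((u[:2]/u[2]).round(0))
E
```

```text
[[-9.990e-01 -4.460e-02  9.000e-04  5.507e-01]
 [-4.460e-02  9.990e-01  1.000e-04 -1.655e-01]
 [-9.000e-04  0.000e+00 -1.000e+00  2.100e-01]] [0.341, 0.344, -0.197, 1.812, 0.079, 0.992, 1.728]
[310. 227.]
[310. 210.]
[310. 182.]
[310. 268.]
```

View pics/w3.png

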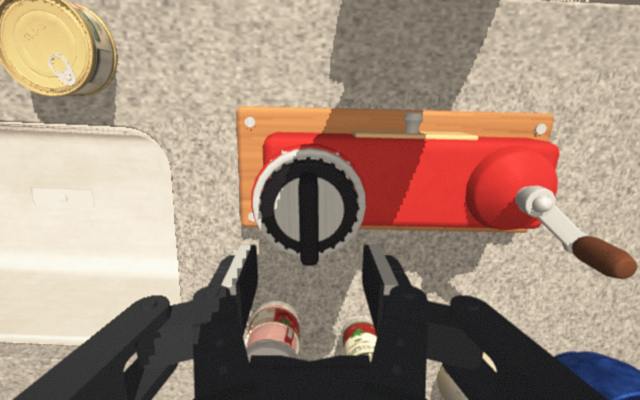

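The bar is centred at column 309 (predicted 310) and aligned with the fingers. Joint 7 went to +1.73, though, so I'll use the half-turn-equivalent grasp, which leaves range both ways, and then descend and grip.

Request:
move_arm:
  commands:
    - [[0, 0, 0, 0, 0, 10, 0.05], [0, 0, 0, 0, 0, 10, 0.05], [0, 0, 0, 0, 0, 10, 0.05], [0, 0, 0, 0, 0, 10, 0.05], [0, 0, 0, 0, 0, 10, 0.05], [0, 0, 0, 0, 0, 10, 0.05], [0, 0, 0, 0, 0, 10, 0.05], [0, 0, 0, 0, 0, 10, 0.05], [0, 0, 0, 0, 0, 10, 0.05], [0, 0, 0, 0, 0, 10, 0.05], [0, 0, 0, 0, 0, 10, 0.05], [0, 0, 0, 0, 0, 10, 0.05], [0, 0, 0, 0, 0, 10, 0.05], [0, 0, 0, 0, 0, 10, 0.05], [0, 0, 0, 0, 0, 10, 0.05], [0, 0, 0, 0, 0, 10, 0.05], [0, 0, 0, 0, 0, 10, 0.05], [0, 0, 0, 0, 0, 10, 0.05], [0, 0, 0, 0, 0, 0, 0.05]]

```text
t: 14.42
eef_pos: [0.5508, -0.1659, 0.2101]
tool_rot: [0.0, 1.0, 0.023, 0.001]
contact_force: [0.3, -0.0, -0.4]
gripper_width: 0.585
grasp_force: 0.0
```

```bash
python3 - <<'E'
from h import *
o=bot.get_obs();T=wpose(o);print(T[:3].round(4),np.round(o["q"],3).tolist(),np.round(o["torque"],3))
E
```

```text
[[ 9.989e-01  4.580e-02  1.500e-03  5.508e-01]
 [ 4.580e-02 -9.989e-01 -0.000e+00 -1.659e-01]
 [ 1.500e-03  1.000e-04 -1.000e+00  2.101e-01]] [-0.139, 0.35, 0.409, 1.845, -0.166, 0.979, -1.184] [0.007 0.033 0.024]
```

Request:
move_arm:
  commands:
    - [[-0.001, -0.001, 0.018, 0, 0, 0, 0.05], [0, 0, 0.018, 0, 0, 0, 0.05], [0, 0, 0.018, 0, 0, 0, 0.05], [0, 0, 0.01, 0, 0, 0, 0.05], [0, 0, 0, 0, 0, 0, 0.05], [0, 0, 0, 0, 0, 0, 0.0], [0, 0, 0, 0, 0, 0, 0.0], [0, 0, 0, 0, 0, 0, 0.0], [0, 0, 0, 0, 0, 0, 0.0], [0, 0, 0, 0, 0, 0, 0.0], [0, 0, 0, 0, 0, 0, 0.0]]
  squeeze: 60

```text
t: 15.8
eef_pos: [0.5497, -0.1654, 0.1461]
tool_rot: [0.0, 1.0, 0.022, 0.001]
contact_force: [-0.2, 0.1, 5.9]
gripper_width: 0.126
grasp_force: 59.7
```

Request:
move_arm:
  commands:
    - [[0, 0, 0, 0, 0, 3, 0.0], [0, 0, 0, 0, 0, 3, 0.0], [0, 0, 0, 0, 0, 0, 0.0], [0, 0, 0, 0, 0, 0, 0.0]]

```text
t: 16.3
eef_pos: [0.5498, -0.1654, 0.1461]
tool_rot: [0.0, 1.0, -0.031, 0.001]
contact_force: [-0.3, -0.0, 6.0]
gripper_width: 0.127
grasp_force: 59.8
```

```bash
cat > s.py <<'E'
from h import *
o=bot.get_obs();T=wpose(o);print(T[:3,3].round(4),"yaw toolx",np.degrees(np.arctan2(T[1,0],T[0,0])).round(2),"tilt",np.degrees(np.arccos(-T[2,2])).round(2),np.round(o["torque"],3),np.round(o["contact_force"],1),o["gripper_width"],o["grasp_force"],np.round(o["q"][6],3))
E
python3 s.py
```

```text
[ 0.5498 -0.1654  0.1461] yaw toolx -3.52 tilt 0.1 [-0.027  0.038 -0.161] [-0.3 -0.   6. ] 0.12724812903963606 59.805466532707214 -1.242
```

Request:
move_arm:
  commands:
    - [[0, 0, 0, 0, 0, 3, 0.0], [0, 0, 0, 0, 0, 2, 0.0], [0, 0, 0, 0, 0, 0, 0.0]]

```text
t: 16.68
eef_pos: [0.5498, -0.1654, 0.1461]
tool_rot: [0.0, 0.997, -0.074, 0.001]
contact_force: [0.1, 0.7, 5.4]
gripper_width: 0.128
grasp_force: 59.8
```

```bash
python3 s.py
```

```text
[ 0.5498 -0.1654  0.1461] yaw toolx -8.52 tilt 0.1 [-0.022  0.068 -0.05 ] [0.1 0.7 5.4] 0.12829917173403332 59.79663670063019 -1.318
```

Request:
move_arm:
  commands:
    - [[0, 0, 0, 0, 0, 2, 0.0], [0, 0, 0, 0, 0, 0, 0.0]]

```text
t: 16.92
eef_pos: [0.5498, -0.1653, 0.1461]
tool_rot: [0.0, 0.996, -0.092, 0.001]
contact_force: [0.5, 0.3, 6.1]
gripper_width: 0.131
grasp_force: 59.8
```

```bash
python3 s.py
```

```text
[ 0.5498 -0.1653  0.1461] yaw toolx -10.52 tilt 0.1 [-0.005  0.092 -0.11 ] [0.5 0.3 6.1] 0.13123593120808325 59.79501485824585 -1.348
```

Request:
move_arm:
  commands:
    - [[0, 0, 0, 0, 0, 2, 0.0], [0, 0, 0, 0, 0, 1, 0.0], [0, 0, 0, 0, 0, 0, 0.0]]

```text
t: 17.3
eef_pos: [0.5498, -0.1654, 0.1461]
tool_rot: [0.0, 0.993, -0.118, 0.001]
contact_force: [0.0, 0.2, 4.6]
gripper_width: 0.127
grasp_force: 59.8
```

```bash
python3 s.py
```

```text
[ 0.5498 -0.1654  0.1461] yaw toolx -13.5 tilt 0.1 [-0.005 -0.002 -0.014] [0.  0.2 4.6] 0.127252815046755 59.79263484477997 -1.393
```

Request:
move_arm:
  commands:
    - [[0, 0, 0, 0, 0, 2, 0.0], [0, 0, 0, 0, 0, 0, 0.0]]

```text
t: 17.55
eef_pos: [0.5498, -0.1654, 0.1461]
tool_rot: [-0.0, 0.991, -0.135, 0.001]
contact_force: [0.1, -0.2, 5.2]
gripper_width: 0.13
grasp_force: 59.8
```

```bash
python3 s.py
```

```text
[ 0.5498 -0.1654  0.1461] yaw toolx -15.52 tilt 0.1 [-0.022 -0.01  -0.102] [ 0.1 -0.2  5.2] 0.12989889239811223 59.796043038368225 -1.423
```

Request:
move_arm:
  commands:
    - [[0, 0, 0, 0, 0, 2, 0.0], [0, 0, 0, 0, 0, 2, 0.0], [0, 0, 0, 0, 0, 2, 0.0], [0, 0, 0, 0, 0, 0, 0.0]]

```text
t: 18.05
eef_pos: [0.5499, -0.1654, 0.1461]
tool_rot: [-0.0, 0.982, -0.187, 0.001]
contact_force: [0.9, -0.1, 5.5]
gripper_width: 0.127
grasp_force: 59.8
```

```bash
python3 s.py
```

```text
[ 0.5499 -0.1654  0.1461] yaw toolx -21.52 tilt 0.1 [-0.027 -0.029 -0.08 ] [ 0.9 -0.1  5.5] 0.12740142342428126 59.80016827583313 -1.513
```

24° with no resistance, so clockwise is the right way. Continuing to about 83°.

Request:
move_arm:
  commands:
    - [[0, 0, 0, 0, 0, 5, 0.0], [0, 0, 0, 0, 0, 6, 0.0], [0, 0, 0, 0, 0, 6, 0.0], [0, 0, 0, 0, 0, 6, 0.0], [0, 0, 0, 0, 0, 6, 0.0], [0, 0, 0, 0, 0, 6, 0.0], [0, 0, 0, 0, 0, 6, 0.0], [0, 0, 0, 0, 0, 6, 0.0], [0, 0, 0, 0, 0, 6, 0.0], [0, 0, 0, 0, 0, 6, 0.0], [0, 0, 0, 0, 0, 0, 0.0], [0, 0, 0, 0, 0, 0, 0.0]]

```text
t: 19.55
eef_pos: [0.5499, -0.1655, 0.1461]
tool_rot: [-0.0, 0.763, -0.646, 0.001]
contact_force: [0.9, 0.4, 5.8]
gripper_width: 0.129
grasp_force: 59.8
```

```bash
python3 s.py;python3 - <<'E'
from h import *
T,im=snap("wrist","w4")
E
```

```text
[ 0.5499 -0.1655  0.1461] yaw toolx -80.51 tilt 0.11 [-0.043  0.075 -0.081] [0.9 0.4 5.8] 0.1288407772141431 59.84016716480255 -2.38
```

View pics/w4.png

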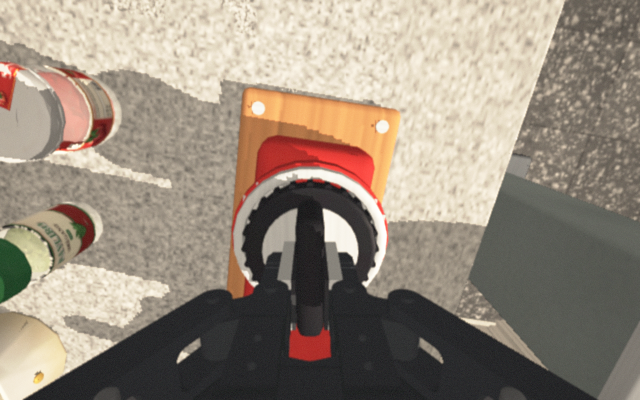

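The bar lies along the fingers between the pads at (312,260), so it turned with the gripper. Lifting slowly at first.

Request:
move_arm:
  commands:
    - [[0, 0, -0.003, 0, 0, 0, 0.0], [0, 0, -0.003, 0, 0, 0, 0.0], [0, 0, -0.003, 0, 0, 0, 0.0], [0, 0, 0, 0, 0, 0, 0.0]]

```text
t: 20.1
eef_pos: [0.5491, -0.1652, 0.1544]
tool_rot: [-0.0, 0.763, -0.646, 0.0]
contact_force: [0.6, 0.1, -0.8]
gripper_width: 0.125
grasp_force: 58.8
```

```bash
python3 s.py
```

```text
[ 0.5491 -0.1652  0.1544] yaw toolx -80.5 tilt 0.01 [-0.012 -0.063  0.001] [ 0.6  0.1 -0.8] 0.12515561271753853 58.751091957092285 -2.388
```

Coming free with only its own weight; lifting the rest.

Request:
move_arm:
  commands:
    - [[0, 0, -0.006, 0, 0, 0, 0.0], [0, 0, -0.008, 0, 0, 0, 0.0], [0, 0, -0.01, 0, 0, 0, 0.0], [0, 0, -0.01, 0, 0, 0, 0.0], [0, 0, -0.01, 0, 0, 0, 0.0], [0, 0, -0.012, 0, 0, 0, 0.0], [0, 0, -0.012, 0, 0, 0, 0.0], [0, 0, -0.012, 0, 0, 0, 0.0], [0, 0, -0.008, 0, 0, 0, 0.0], [0, 0, -0.004, 0, 0, 0, 0.0], [0, 0, 0, 0, 0, 0, 0.0], [0, 0, 0, 0, 0, 0, 0.0], [0, 0, 0, 0, 0, 0, 0.0], [0, 0, 0, 0, 0, 0, 0.0]]

```text
t: 21.85
eef_pos: [0.5489, -0.1652, 0.2461]
tool_rot: [0.0, 0.763, -0.646, -0.0]
contact_force: [-0.1, 0.2, -1.0]
gripper_width: 0.127
grasp_force: 58.8
```

```bash
python3 s.py;python3 - <<'E'
from h import *
T,im=snap("wrist","w5")
E
```

```text
[ 0.5489 -0.1652  0.2461] yaw toolx -80.51 tilt 0.02 [-0.002  0.018 -0.01 ] [-0.1  0.2 -1. ] 0.12658855278336775 58.751431703567505 -2.475
```

View pics/w5.png

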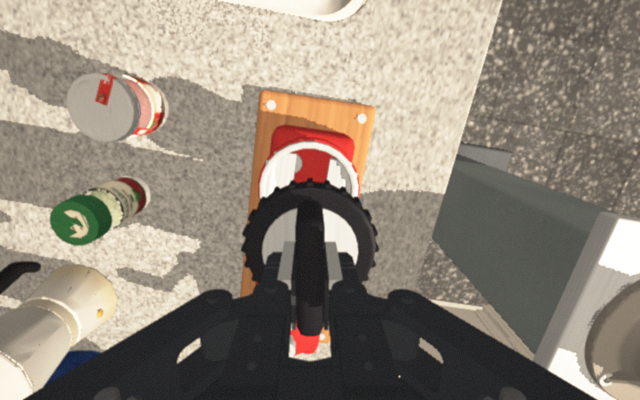

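The cap is held upright in the fingers, and the open neck shows below it at (310,170). It is 10 cm up and clear.

```bash
python3 -c "
from station import bot
print(bot.hand_in())"
```

```text
the job is handed in; nothing more can be done
None
```

I turned the crank about 2.2 turns clockwise, unscrewed the cap clockwise and lifted it straight off, and handed in holding it upright about 10 cm above its seat with nothing else touched; no verdict came back.

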